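# Seat a taper roller cone in its hub cup and check it rocks free

### The job

Put the big bearing cone (orange handle) into the tapered cup of the big wheel hub and press it home with a firm, steady push of about 15 N. Then, with it still sitting in the cup, check that it is not jammed: rock its handle over towards the hub's red mark and then over the other way, away from the mark, about 8 degrees each time, never loading the cup with more than 35 N. Leave the cone fully home, upright and let go in its cup, and leave everything else on the bench undisturbed.

Things in the scene. Friction and masses are not known exactly. Their poses are not given: they have to be found in the camera images.
- big_cone_mid (a point): Big bearing cone on an upright orange handle, loose, about 0.35 kg, standing on its small end, 70 mm tall. This point is on its axis in the handle, 47 mm above the small end; z points up the handle. The handle is a plain round bar, diameter 26 mm, from 22 mm (brass collar up to 25 mm) to its flat top at 70 mm.
- big_cone_small_end (a point): Centre of the big cone's underside, its small end; z points up the handle. The steel taper grows from 30 mm diameter here to 50 mm at 18 mm height, then a 50 mm rim up to 22 mm.
- big_cone_top (a point): Centre of the flat top of the big cone's orange handle, 70 mm above the small end.
- big_hub: Big green wheel hub, fixed: 112 mm flange up to 26 mm with five studs up to 36 mm, a 74 mm round body up to 45 mm with a 60 mm bore holding a steel cup. Origin at the centre of its underside, z up; x points from the hub's axis to the red mark. Only the big cone matches it.
- big_hub_mouth (a point): Centre of the big hub's top face, on its axis, 45 mm above the bench. The steel cup sits 0 to 10 mm below this point (differs from hub to hub, not measured: feel for it). It is rigid, 48 mm wide at its mouth, tapered like the big cone, 29 degrees to the axis, 13.5 mm deep, clear below. Cone fully home: its small end is 16 mm below the cup's mouth, so 16 to 26 mm below this point.
- big_hub_mark (a point): Red paint mark on the big hub's top rim, 37 mm from the axis (and on over the flange): rock towards it first. The cone tips on the cup's edge and rises a few mm as it leans; friction can jam it leaning. Pushing down on a leaning cone jams it harder: bring it upright first, then push it home.
- small_cone_mid (a point): Bystander: small bearing cone with blue 20 mm handle, 55 mm tall, 35 mm wide, loose; this point is on its axis, 39.5 mm above the bench. Leave it alone.
- small_hub: Bystander: small green wheel hub without a mark, 90 mm flange, 36 mm high, cup mouth 34 mm wide, fixed; origin at the centre of its underside. Wrong size for the big cone.
- wrench: Bystander: loose wrench lying on the bench.
- screwdriver: Bystander: loose screwdriver lying on the bench.
- grease_jar: Bystander: loose grey jar with red cap, 70 mm wide, 70 mm tall; origin at its underside.
- seal_ring: Bystander: loose black seal ring, 60 mm wide, 8 mm high.
- castle_nut: Bystander: loose steel nut, 34 mm wide, 14 mm high.
There are look-alikes about, which are no part of the job. Leave any black or pink look-alike of the big_hub alone.

How it is judged:
On the way, in this order (a step that is already met when the one before it is completed fails the run):
1. the big cone is upright (4 degrees) and centred (2.5 mm) in the big hub's cup, its small end 13.5 to 28.5 mm below the hub's top face, and pressed on it with 10 to 22 N for 0.3 s (z of big_cone_small_end in the frame of big_hub_mouth between -0.0285 and -0.0135 m and horizontal distance between big_cone_small_end and big_hub_mouth below 0.0025 m and angle between big_cone_small_end's own z axis and vertical below 0.07 rad and contact force between big_cone and big_hub between 10 and 22 N), for 0.3 s.
2. rocked at least 5 degrees towards the red mark, still sitting in the cup (angle between big_cone_small_end's own z axis and vertical above 0.087 rad and x of big_cone_top in the frame of big_hub above 0.004 m and z of big_cone_small_end in the frame of big_hub_mouth below -0.007 m and horizontal distance between big_cone_small_end and big_hub_mouth below 0.009 m and contact force between big_cone and big_hub above 0.3 N), for 0.1 s.
3. rocked at least 5 degrees away from the red mark, still sitting in the cup (angle between big_cone_small_end's own z axis and vertical above 0.087 rad and x of big_cone_top in the frame of big_hub below -0.004 m and z of big_cone_small_end in the frame of big_hub_mouth below -0.007 m and horizontal distance between big_cone_small_end and big_hub_mouth below 0.009 m and contact force between big_cone and big_hub above 0.3 N), for 0.1 s.
At the end, for the whole second after the job is handed in: the big cone is let go and at rest fully home in the big hub's cup: centred within 2.5 mm of the hub's axis and upright within 3.4 degrees, its small end 13.5 to 28.5 mm below the hub's top face (16 to 26 mm when home, as the cup's depth has it) (z of big_cone_small_end in the frame of big_hub_mouth between -0.0285 and -0.0135 m and horizontal distance between big_cone_small_end and big_hub_mouth below 0.0025 m and angle between big_cone_small_end's own z axis and vertical below 0.06 rad and contact force between big_cone and the fingers below 0.1 N); the robot touches nothing.
It fails at once if the robot loads the cup through the big cone with more than 35 N (contact force between big_cone and big_hub above 35 N and contact force between big_cone and the fingers above 2 N).
It fails at once if a bystander is moved by more than 15 mm (distance of any of small_cone_mid, wrench, screwdriver, grease_jar, seal_ring, castle_nut from where it was at the start of the episode above 0.015 m).
It also fails if it takes over 61 s, if anything falls off the work surface, if the arm or the gripper's body presses on something with over 40 N, if the wrist force passes 120 N, or if a joint passes its speed limit or range.

### The arm

A 6-joint arm with a two-finger parallel gripper is mounted at the origin on the work surface. World frame = base frame: x ahead of the robot, y to its left, z up, the work surface at z = 0. Lengths are in m, angles in rad, forces in N, time in s.
With the tool pointing down it reaches from about 0.225 to 0.875 m from the base axis. Payload 3.4 kg.
Tool frame: the origin (TCP) lies at the very end of the fingers, on their centre line; the grasp point (between the pads) lies behind it (manip.tcp_to_grasp is the z of the grasp point in the tool frame, in m); z points along the fingers, y is the direction in which the jaws open and shut (so a half turn about z gives the same grasp; the last joint's range is limited). The gripper opens to 85 mm and grips with 20 to 120 N. Pads are 22 mm wide; open, the fingers measure 114 mm over their backs; the gripper's body (76 mm by 85 mm) begins 54 mm behind the grasp point. The pads swing forward as they close: fully open they stand 13 mm farther back than shut.
Start: joints at [1.216, 0.276, 1.505, -0, 1.361, -0.121], TCP at [0.133, 0.559, 0.231] pointing down, gripper open.
Joint ranges: [-2.89, 2.89], [-0.75, 2.08], [0.22, 2.7], [-1.18, 4.32], [0.11, 2.71], [-2.7, 2.7]. Speed limits (rad/s): [2.57, 2.57, 3.14, 3.14, 3.14, 3.14].

### API

Orientations are given as a unit quaternion [w, x, y, z].
In Python, from rig import manip, eyes gives the robot as it stands.
- The arm moves only by the tool servo_tool, never from a script. Its argument "increments" is a list of rows, each an object with "slide": the shift along the tool's x, y, z in m, a list of three; "spin": the turn about the tool's z in degrees. A call has 1 to 8 rows; each row shifts and turns the commanded pose from where the row before left it, along the tool's axes as they then stand; what a row does not reach is not made up. A row lasts 1/10 s, in which the tool goes at most 50 mm and 8.59 degrees, less where a joint would pass 70% of its speed; a pose out of reach is approached as far as the arm can. A call is refused whole if a number of a shift passes 0.05 or a number of a turn 8.59, either way. A call with a gripper value outside its range is refused whole. "hand" is the opening, from 0 (shut) to 1 (fully open), set as the call begins (left out, the last holds). The fingers move at their own pace and stop on an object; "newtons" is the grip in N (left out, the last holds). Time passes only in rows, so rows that do not move let the fingers close. It gives the time, the measured TCP pose, the force and the opening at its end, in the units of the state.
- manip.get_state(): the state, without advancing time (a new reading comes with each control period).
- eyes.get_image(name): name is "scene" or "side" or "wrist"; returns the picture (400x640x3 uint8, blue, green, red); there is no depth.
- eyes.calibration(name): a dict with "fx", "fy", "cx", "cy" (pixels), "rvec" (rotation vector, rad) and "tvec" (3), from world to camera coordinates, as OpenCV has them; the wrist camera has in their place "hand_eye" (4x4, takes a point from camera to tool coordinates, whose origin is the TCP and whose axes are the flange's). Camera axes: x right, y down, z forward; pixel columns grow to the right and rows downward; lengths in m; the calibration is good to about 2 mm. A picture is of the moment at which its call begins: read the wrist's pose just before it. calibration takes no time and is no camera call.
- manip.sign_off(): hands the job in, once; it reports no verdict.
The state is a dict: "clock": time; "qpos": joint angles; "qd": joint speeds; "effort": joint torques, N m; "position": TCP position; "ee_rot": TCP orientation; "contact_force": force on the tool from outside, world axes, zero at the start; "moment": the same for the moment, N m; "width": finger opening in m.
Only numpy, scipy, OpenCV 4.12 (cv2) and the standard library are available. Lean on these libraries where they do the work, as an engineer would, in place of code of your own. Each camera call takes 0.05 s, during which the arm holds its last target.

## Working session

There is one attempt and no reset: what is moved stays moved. The work goes in short steps, Python scripts to look and compute and a tool call to move; the robot and the scene stay as the last step left them, time stands still between calls to the robot, and variables do not carry over. Pictures are saved under pics/ and viewed, and the job is handed in when it is done.

Besides the shell and the picture viewer there is one more tool, called after "Emit:" as name(argument=value, ...) on one line, values as JSON. servo_tool: Moves the arm, as the interface text tells. Its arguments: {"type":"object","properties":{"increments":{"type":"array","items":{"type":"object","properties":{"slide":{"type":"array","items":{"type":"number"}},"spin":{"type":"number"}}}},"hand":{"type":"number"},"newtons":{"type":"number"}},"required":["increments"]}

```bash
ls && mkdir -p pics && python3 - <<'E'
from rig import manip, eyes
import cv2
s=manip.get_state(); print(s, manip.tcp_to_grasp)
for n in ["scene","side","wrist"]:
    cv2.imwrite(f"pics/{n}0.png", eyes.get_image(n)); print(n, eyes.calibration(n))
E
```

```text
pics
{'clock': 0.0, 'qpos': array([ 1.21600602e+00,  2.76608729e-01,  1.50614648e+00,  2.36185290e-05,
        1.36069129e+00, -1.20992622e-01]), 'qd': array([ 0.00027984,  0.00114083, -0.00036486,  0.00088795, -0.00179159,
        0.00077448]), 'effort': array([-1.24866729e-04, -4.16769969e+01, -2.45811045e+01, -2.86210206e-04,
        1.07999714e-02, -3.71077351e-05]), 'position': array([0.13301966, 0.55885731, 0.23042656]), 'ee_rot': array([-2.29655991e-04,  1.16635188e-01,  9.93174392e-01, -8.98100242e-04]), 'contact_force': array([-0.61328263,  0.1700456 ,  1.01204735]), 'moment': array([-0.05294473, -0.00853938, -0.01666034]), 'width': 0.0854400172898891} -0.0187
scene {'fx': 472.2797072034588, 'fy': 472.2797072034588, 'cx': 319.0002612661079, 'cy': 199.27681025356574, 'rvec': array([ 1.73921055,  1.80208451, -0.74139394]), 'tvec': array([ 0.02410469, -0.3861942 ,  1.734282  ])}
side {'fx': 441.1122312098797, 'fy': 441.1122312098797, 'cx': 319.82025874974187, 'cy': 197.7289231925409, 'rvec': array([ 2.0378889 , -0.63363547,  0.32920784]), 'tvec': array([-0.4820297 ,  0.25705894,  0.85612188])}
wrist {'fx': 276.0809445190431, 'fy': 276.0809445190431, 'cx': 319.7594238468547, 'cy': 201.77722766320076, 'hand_eye': array([[-1.77917380e-04, -9.52316494e-01, -3.05111887e-01,
         7.67565487e-02],
       [ 9.99999481e-01, -4.75391339e-04,  9.00671972e-04,
         7.15707858e-04],
       [-1.00277232e-03, -3.05111569e-01,  9.52316085e-01,
        -1.41916864e-01],
       [ 0.00000000e+00,  0.00000000e+00,  0.00000000e+00,
         1.00000000e+00]])}
```

View pics/scene0.png

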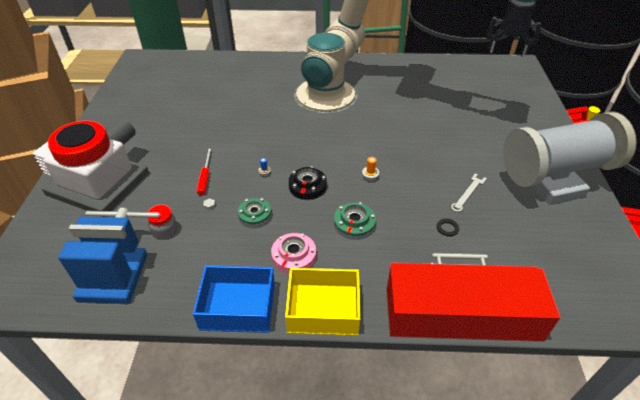

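View pics/side0.png

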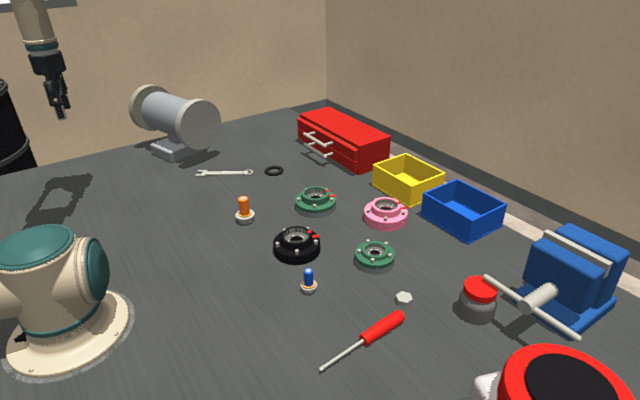

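View pics/wrist0.png

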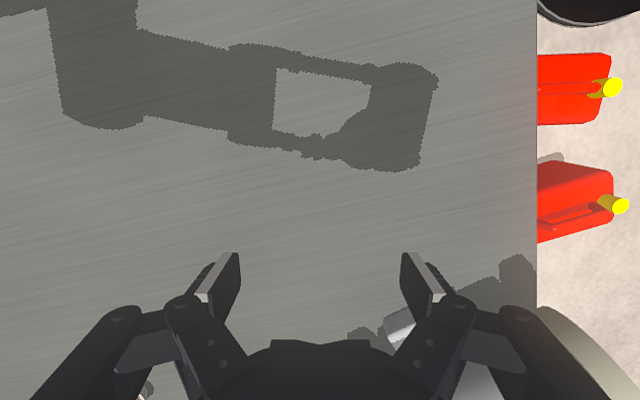

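Scene: orange cone at about (371,168), green big hub at (354,219), small green hub at (255,210), black and pink decoys. In the side view the cone is at (244,210) and the big hub at (315,199), with the red mark near (332,196).

```bash
cat > h.py <<'E'
import numpy as np, cv2
from scipy.spatial.transform import Rotation as R
from rig import manip, eyes
def cam(n, st=None):
    c=eyes.calibration(n); K=np.array([[c['fx'],0,c['cx']],[0,c['fy'],c['cy']],[0,0,1]])
    if n=='wrist':
        q=st['ee_rot']; T=np.eye(4); T[:3,:3]=R.from_quat([q[1],q[2],q[3],q[0]]).as_matrix(); T[:3,3]=st['position']
        M=T@c['hand_eye']; Rw=M[:3,:3]; o=M[:3,3]
    else:
        Rm=R.from_rotvec(c['rvec']).as_matrix(); Rw=Rm.T; o=-Rm.T@c['tvec']
    return K,Rw,o
def ray(C,p):
    K,Rw,o=C; d=Rw@np.linalg.inv(K)@np.array([p[0],p[1],1.]); return o,d/np.linalg.norm(d)
def plane(C,p,z):
    o,d=ray(C,p); return o+d*(z-o[2])/d[2]
def proj(C,X):
    K,Rw,o=C; u=K@(Rw.T@(np.asarray(X,float)-o)); return u[:2]/u[2]
def two(C1,p1,C2,p2):
    o1,d1=ray(C1,p1);o2,d2=ray(C2,p2)
    s,t=np.linalg.lstsq(np.c_[d1,-d2],o2-o1,rcond=None)[0]
    a=o1+s*d1;b=o2+t*d2; return (a+b)/2,np.linalg.norm(a-b)
def mask(im,lo,hi): return cv2.inRange(cv2.cvtColor(im,cv2.COLOR_BGR2HSV),np.array(lo),np.array(hi))
def blobs(m,amin=15):
    n,l,s,c=cv2.connectedComponentsWithStats(m)
    return [(s[i].tolist(),c[i].round(1).tolist()) for i in range(1,n) if s[i][4]>=amin]
E
python3 - <<'E'
from h import *
for n in ['scene','side']:
    im=cv2.imread(f'pics/{n}0.png')
    print(n,'orange',blobs(mask(im,[8,150,120],[18,255,255])))
    print(' green',blobs(mask(im,[60,80,30],[85,255,255]),60))
    print(' red',blobs(mask(im,[0,170,90],[6,255,255]),3))
    x,y=(230,130) if n=='scene' else (220,160)
    cv2.imwrite(f'pics/{n}z.png',cv2.resize(im[y:y+150,x:x+200],None,fx=4,fy=4,interpolation=cv2.INTER_CUBIC))
E
```

```text
scene orange [([367, 157, 10, 18, 120], [370.9, 166.0])]
 green [([129, 0, 57, 49, 2186], [158.0, 23.5]), ([324, 0, 5, 31, 142], [325.9, 13.8]), ([365, 0, 42, 53, 382], [396.0, 27.3]), ([238, 198, 33, 26, 443], [253.9, 211.7]), ([334, 203, 42, 33, 678], [354.7, 220.4])]
 red [([567, 106, 22, 17, 259], [577.9, 113.9]), ([48, 121, 61, 45, 1386], [79.6, 145.7]), ([197, 167, 12, 29, 225], [202.5, 181.0]), ([302, 182, 4, 3, 10], [303.7, 182.8]), ([300, 188, 6, 6, 24], [302.6, 190.1]), ([148, 205, 24, 21, 318], [160.2, 214.4]), ([622, 207, 18, 32, 292], [633.1, 218.3]), ([350, 220, 4, 3, 9], [351.3, 221.1]), ([347, 227, 5, 6, 21], [349.1, 229.4]), ([286, 254, 2, 2, 3], [286.3, 254.3]), ([283, 261, 4, 5, 11], [284.2, 262.6]), ([387, 263, 173, 78, 11589], [469.8, 301.0])]
side orange [([238, 196, 12, 21, 175], [243.7, 206.8])]
 green [([295, 186, 41, 27, 555], [314.5, 201.7]), ([355, 241, 40, 28, 586], [374.4, 256.0])]
 red [([298, 107, 93, 68, 3507], [345.7, 138.3]), ([326, 190, 3, 2, 5], [326.8, 190.4]), ([329, 194, 6, 3, 13], [331.6, 195.4]), ([397, 202, 3, 2, 4], [398.0, 202.5]), ([401, 206, 6, 3, 7], [403.7, 207.3]), ([308, 230, 4, 3, 11], [309.4, 231.1]), ([312, 234, 7, 4, 23], [314.9, 235.7]), ([464, 275, 34, 28, 677], [479.1, 289.4]), ([360, 310, 45, 36, 659], [382.4, 326.7]), ([498, 343, 137, 57, 2454], [548.1, 371.0])]
```

View pics/scenez.png

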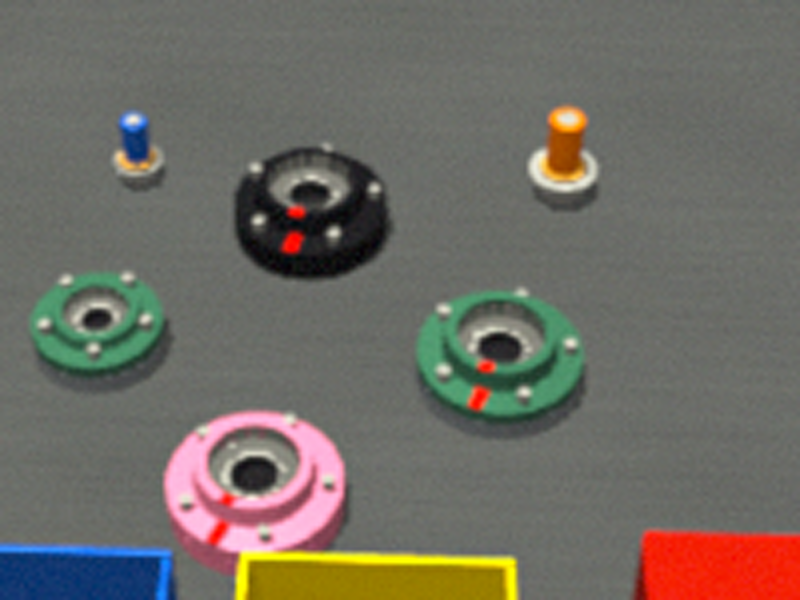

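View pics/sidez.png

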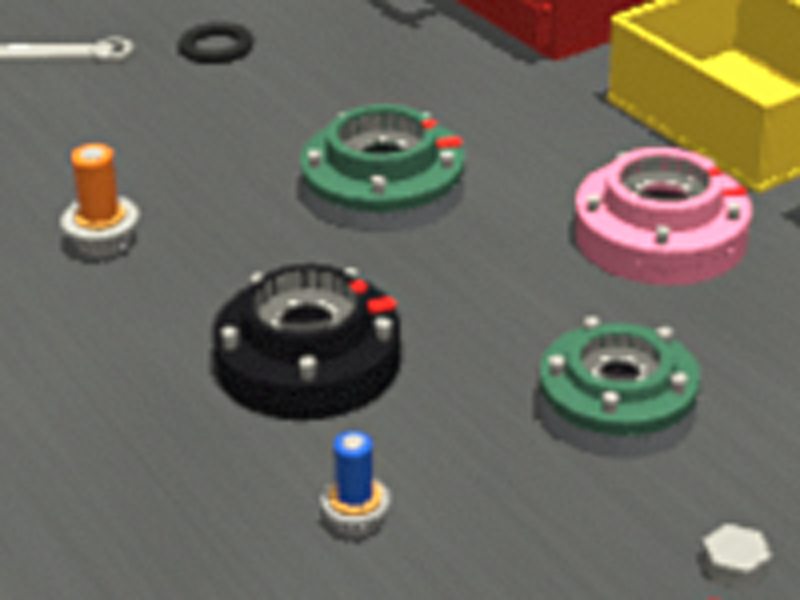

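```bash
python3 - <<'E'
from h import *
A=cam('scene');B=cam('side')
print(A[2],B[2])
for n,a,b in [('conetop',(371.5,158.9),(242.9,197.9)),('markflange',(349.1,229.4),(331.6,195.4)),('markrim',(351.3,221.1),(326.8,190.4)),('orangemid',(370.9,166),(243.7,206.8))]:
    print(n,*two(A,a,B,b))
print(plane(A,(371.5,158.9),.07),plane(B,(242.9,197.9),.07))
for C,n in((A,'scene'),(B,'side')):
    im=cv2.imread(f'pics/{n}0.png'); m=mask(im,[60,80,30],[85,255,255])
    # top-level silhouette of flange: all green contour for big hub
    n2,l,s,c=cv2.connectedComponentsWithStats(m)
    for i in range(1,n2):
        if s[i][4]>300 and s[i][1]>150:
            cs,_=cv2.findContours((l==i).astype('uint8'),cv2.RETR_EXTERNAL,2); h=cv2.convexHull(max(cs,key=cv2.contourArea))
            e=cv2.fitEllipse(h); print(n,e,plane(C,e[0],.026))
E
```

```text
[1.4913066  0.03438959 0.96554805] [ 0.07766155 -0.77287577  0.65422345]
conetop [0.44272533 0.14495533 0.07122246] 0.0005065328588790905
markflange [0.67603928 0.08081234 0.02734345] 0.002323231410613255
markrim [0.66326623 0.08566654 0.04557178] 0.0017257459343113415
orangemid [0.44225322 0.14552116 0.04381182] 0.0012411984915281756
[0.44160462 0.14493476 0.07      ] [0.44346994 0.14728738 0.07      ]
scene ((253.8265838623047, 210.53518676757812), (25.13702392578125, 32.968509674072266), 80.49153137207031) [ 0.61676263 -0.17918863  0.026     ]
scene ((354.4695129394531, 218.82777404785156), (32.5196533203125, 41.58814239501953), 95.99823760986328) [0.63802797 0.09469421 0.026     ]
side ((315.09417724609375, 199.40048217773438), (25.94057273864746, 39.99296951293945), 88.13970947265625) [0.62854106 0.09326112 0.026     ]
side ((374.41204833984375, 254.34976196289062), (27.303560256958008, 40.013954162597656), 94.99229431152344) [ 0.60666237 -0.18338385  0.026     ]
```

```bash
cat >> h.py <<'E'
def pose(st):
    q=st['ee_rot']; return st['position'],R.from_quat([q[1],q[2],q[3],q[0]]).as_matrix()
def yawy(st):
    p,M=pose(st); return np.degrees(np.arctan2(M[1,1],M[0,1]))
def plan(st,target,yaw,n,nspin=None):
    p,M=pose(st); dy=-((yaw-yawy(st)+180)%360-180); nspin=nspin or n
    d=(np.array(target)-p)/n; out=[]; Mi=M.copy()
    for i in range(n):
        sl=Mi.T@d; sp=dy/nspin if i<nspin else 0
        out.append((sl.round(4).tolist(),round(sp,2))); Mi=Mi@R.from_euler('z',sp,degrees=True).as_matrix()
    return out
E
python3 - <<'E'
from h import *
st=manip.get_state(); print(yawy(st))
for r in plan(st,[.57,.12,.16],-16,16,12): print(r)
E
```

```text
76.60376543532615
([-0.0329, -0.0204, 0.0044], np.float64(7.72))
([-0.0354, -0.0158, 0.0044], np.float64(7.72))
([-0.0372, -0.0109, 0.0044], np.float64(7.72))
([-0.0383, -0.0058, 0.0044], np.float64(7.72))
([-0.0387, -0.0006, 0.0044], np.float64(7.72))
([-0.0384, 0.0046, 0.0044], np.float64(7.72))
([-0.0375, 0.0097, 0.0044], np.float64(7.72))
([-0.0358, 0.0147, 0.0044], np.float64(7.72))
([-0.0335, 0.0194, 0.0044], np.float64(7.72))
([-0.0306, 0.0237, 0.0044], np.float64(7.72))
([-0.0272, 0.0276, 0.0044], np.float64(7.72))
([-0.0232, 0.031, 0.0044], np.float64(7.72))
([-0.0188, 0.0338, 0.0044], 0)
([-0.0188, 0.0338, 0.0044], 0)
([-0.0188, 0.0338, 0.0044], 0)
([-0.0188, 0.0338, 0.0044], 0)
```

Emit:
servo_tool(increments=[{"slide": [-0.033, -0.02, 0.004], "spin": 7.7}, {"slide": [-0.035, -0.016, 0.004], "spin": 7.7}, {"slide": [-0.037, -0.011, 0.004], "spin": 7.7}, {"slide": [-0.038, -0.006, 0.004], "spin": 7.7}, {"slide": [-0.039, 0, 0.005], "spin": 7.7}, {"slide": [-0.038, 0.005, 0.005], "spin": 7.7}, {"slide": [-0.037, 0.01, 0.005], "spin": 7.7}, {"slide": [-0.036, 0.015, 0.005], "spin": 7.7}])

```text
clock: 0.95
position: [0.3529, 0.3403, 0.195]
ee_rot: [-0.0, 0.611, 0.792, -0.0]
contact_force: [0.3, 0.1, 1.0]
width: 0.0855
```

Emit:
servo_tool(increments=[{"slide": [-0.033, 0.019, 0.004], "spin": 7.7}, {"slide": [-0.031, 0.024, 0.004], "spin": 7.7}, {"slide": [-0.027, 0.028, 0.004], "spin": 7.7}, {"slide": [-0.023, 0.031, 0.004], "spin": 7.7}, {"slide": [-0.019, 0.034, 0.005]}, {"slide": [-0.019, 0.034, 0.005]}, {"slide": [-0.019, 0.034, 0.004]}, {"slide": [-0.019, 0.034, 0.004]}])

```text
$.increments[4]: bad value
```

Emit:
servo_tool(increments=[{"slide": [0, 0, 0]}, {"slide": [0, 0, 0]}])

```text
$.increments[0]: bad value
```

```bash
python3 - <<'E'
from h import *
st=manip.get_state(); np.savez('w1.npz',**st); im=eyes.get_image('wrist'); cv2.imwrite('pics/w1.png',im)
print(st['clock'],st['position'],yawy(st),st['contact_force'])
C=cam('wrist',st)
for X in [(.4425,.145,.07),(.632,.094,.045),(.663,.086,.045)]: print(proj(C,X))
E
```

```text
0.95 [0.35286102 0.34033758 0.19499245] 14.697138304836791 [0.32417725 0.14392469 1.03793186]
[348.41771355 358.97469318]
[463.33218021 397.06215548]
[480.8887537  404.97168178]
```

View pics/w1.png

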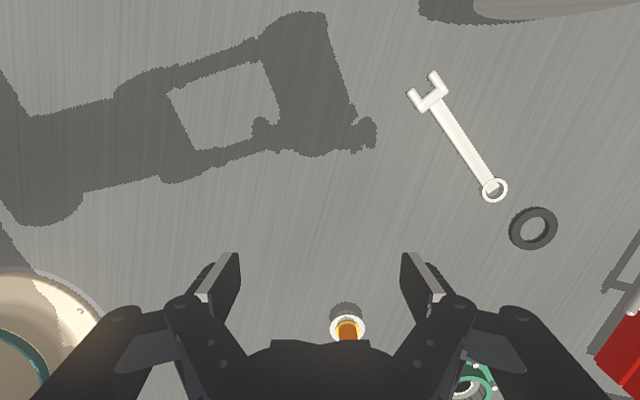

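The wrist view at this point shows the cone at (347,327) and the hub partly hidden near (470,385). Both later move calls were refused because a "spin" was missing; I'll resend them with it.

Emit:
servo_tool(increments=[{"slide": [-0.033, 0.019, 0.004], "spin": 7.7}, {"slide": [-0.031, 0.024, 0.004], "spin": 7.7}, {"slide": [-0.027, 0.028, 0.004], "spin": 7.7}, {"slide": [-0.023, 0.031, 0.004], "spin": 7.7}, {"slide": [-0.019, 0.034, 0.005], "spin": 0}, {"slide": [-0.019, 0.034, 0.005], "spin": 0}, {"slide": [-0.019, 0.034, 0.004], "spin": 0}, {"slide": [-0.019, 0.034, 0.004], "spin": 0}])

```text
clock: 1.8
position: [0.5729, 0.1214, 0.1608]
ee_rot: [-0.0, 0.797, 0.603, -0.0]
contact_force: [-0.0, 0.9, 0.1]
width: 0.0856
```

Emit:
servo_tool(increments=[{"slide": [0, 0, 0], "spin": 0}, {"slide": [0, 0, 0], "spin": 0}])

```text
clock: 2.0
position: [0.5721, 0.122, 0.1606]
ee_rot: [-0.001, 0.798, 0.603, -0.001]
contact_force: [-0.6, 0.6, -0.3]
width: 0.0854
```

```bash
python3 - <<'E'
from h import *
st=manip.get_state(); np.savez('w1.npz',**st); im=eyes.get_image('wrist'); cv2.imwrite('pics/w2.png',im)
print(st['clock'],st['position'],yawy(st),st['contact_force'])
C=cam('wrist',st)
for X in [(.4425,.145,.07),(.632,.094,.045),(.663,.086,.045)]: print(proj(C,X))
E
```

```text
2.0 [0.57212777 0.12200515 0.16055604] -15.880640006790236 [-0.60311151  0.55147572 -0.31822992]
[173.62673993 220.75366476]
[384.79365865 208.80329614]
[417.33762349 208.05317062]
```

View pics/w2.png

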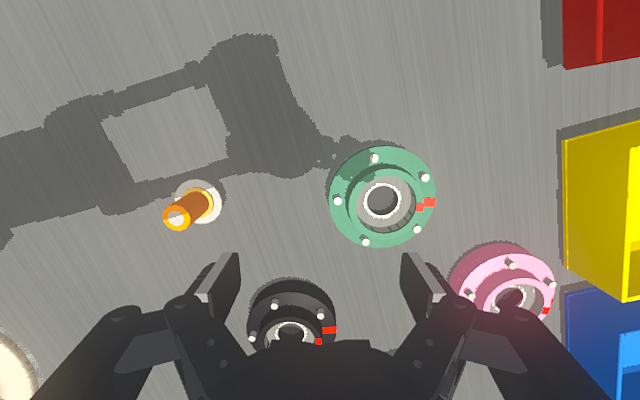

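Wrist view: cone top at about (176,219), big green hub around (384,200) with its mark at (428,204). Next I'll measure them precisely.

```bash
python3 - <<'E'
from h import *
st=dict(np.load('w1.npz')); C=cam('wrist',st); im=cv2.imread('pics/w2.png')
cv2.imwrite('pics/w2h.png',cv2.resize(im[135:255,320:450],None,fx=5,fy=5,interpolation=cv2.INTER_CUBIC))
cv2.imwrite('pics/w2c.png',cv2.resize(im[170:240,150:230],None,fx=6,fy=6,interpolation=cv2.INTER_CUBIC))
m=mask(im,[60,60,30],[90,255,255]); print(blobs(m,200))
n2,l,s,c=cv2.connectedComponentsWithStats(m); i=1+np.argmax(s[1:,4])
cs,hi=cv2.findContours((l==i).astype('uint8'),cv2.RETR_CCOMP,2)
for k,cc in enumerate(cs):
    if cv2.contourArea(cc)>200:
        e=cv2.fitEllipse(cv2.convexHull(cc)); print(e,hi[0][k][3],[plane(C,e[0],z).round(4) for z in(.026,.045)])
print('red',[ (b,plane(C,b[1],.045).round(4),plane(C,b[1],.026).round(4)) for b in blobs(mask(im,[0,150,90],[6,255,255]),3) if 400<b[1][0]<450])
# cone top: pale centre + orange ring
print('orange',blobs(mask(im,[8,130,150],[20,255,255])))
E
```

```text
[([329, 146, 106, 102, 4914], [378.2, 192.9])]
((381.3618469238281, 196.30979919433594), (100.38169860839844, 107.75520324707031), 63.374515533447266) -1 [array([0.6341, 0.1009, 0.026 ]), array([0.6314, 0.1075, 0.045 ])]
((378.7657775878906, 193.97683715820312), (58.36336898803711, 72.00942993164062), 56.58810806274414) 0 [array([0.632 , 0.1041, 0.026 ]), array([0.6295, 0.1105, 0.045 ])]
red [(([416, 198, 20, 13, 146], [425.4, 203.5]), array([0.6714, 0.0885, 0.045 ]), array([0.677 , 0.0805, 0.026 ]))]
orange [([162, 188, 47, 40, 851], [189.3, 205.1])]
```

View pics/w2h.png

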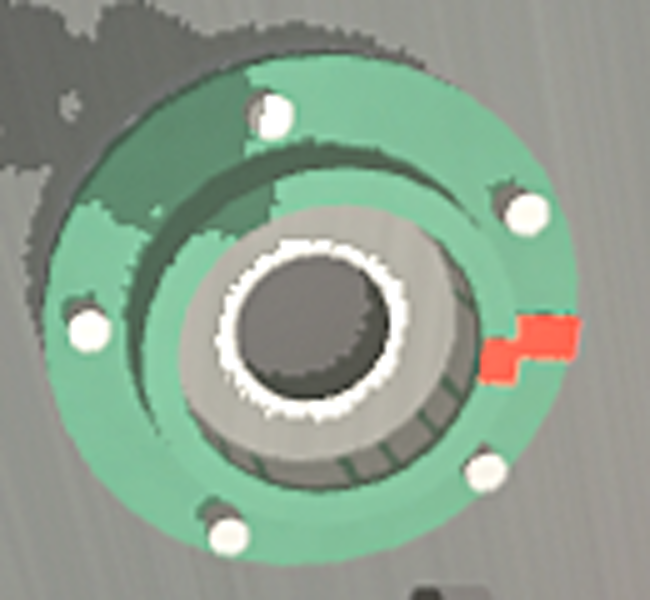

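View pics/w2c.png

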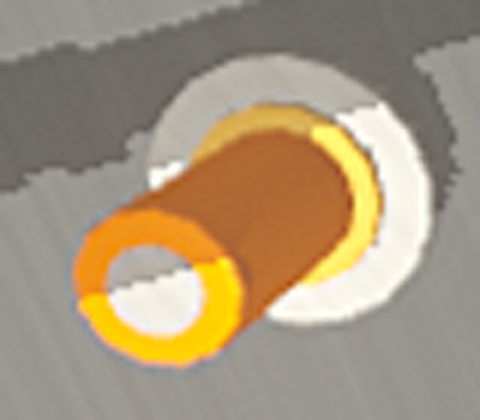

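```bash
python3 - <<'E'
from h import *
st=dict(np.load('w1.npz')); C=cam('wrist',st); im=cv2.imread('pics/w2.png')
f=lambda x,y:(x/5+320-.4,y/5+135-.4)
P=np.array([plane(C,f(*p),.036) for p in [(275,115),(525,213),(488,470),(228,537),(90,330)]]); c=P.mean(0)
print('studs',c,np.linalg.norm(P-c,axis=1), np.degrees(np.arctan2(*(P-c)[:,1::-1].T)))
B=np.array([plane(C,f(*p),.045) for p in [(180,350),(310,205),(320,490),(482,350),(200,270),(440,450),(240,462)]])
A=np.c_[2*B[:,:2],np.ones(len(B))]; s=np.linalg.lstsq(A,(B[:,:2]**2).sum(1),rcond=None)[0]; print('bore',s[:2],np.sqrt(s[2]+s[0]**2+s[1]**2), np.linalg.norm(B[:,:2]-s[:2],axis=1))
for p,z in [((498,362),.045),((550,338),.026)]:
    m=plane(C,f(*p),z); d=m-c; print('mark',m,np.linalg.norm(d[:2]),np.degrees(np.arctan2(d[1],d[0])))
g=lambda x,y:(x/6+150-.42,y/6+170-.42)
Q=np.array([plane(C,g(*p),.07) for p in [(75,275),(243,300),(145,210),(175,366),(100,335),(225,245)]])
A=np.c_[2*Q[:,:2],np.ones(len(Q))]; s=np.linalg.lstsq(A,(Q[:,:2]**2).sum(1),rcond=None)[0]; print('conetop',s[:2],np.sqrt(s[2]+s[0]**2+s[1]**2))
# rim circle z=.022 r=25
Q=np.array([plane(C,g(*p),.022) for p in [(150,165),(280,54),(380,105),(432,210),(300,325),(360,310)]])
A=np.c_[2*Q[:,:2],np.ones(len(Q))]; s=np.linalg.lstsq(A,(Q[:,:2]**2).sum(1),rcond=None)[0]; print('conerim',s[:2],np.sqrt(s[2]+s[0]**2+s[1]**2))
E
```

```text
studs [0.63369611 0.0974937  0.036     ] [0.04681576 0.04636025 0.04687397 0.04725296 0.04682568] [  88.9499164    18.20949052  -53.82251025 -126.43061176  161.88431261]
bore [0.63416421 0.098014  ] 0.030119329487780983 [0.02994768 0.02961021 0.02999741 0.02932705 0.0312271  0.03139872
 0.02925163]
mark [0.6649495  0.08658493 0.045     ] 0.033102505453773 -19.241160399226192
mark [0.68152063 0.08070842 0.026     ] 0.050684620157142646 -19.33986391571421
conetop [0.44599673 0.14705854] 0.01258693388064066
conerim [0.44517545 0.14706238] 0.024823051641858915
```

```bash
python3 - <<'E'
from h import *
st=manip.get_state(); print(st['position'])
for r in plan(st,[.385,.171,.161],-18.5,6): print(r)
E
```

```text
[0.57147919 0.12272598 0.16081332]
([-0.0007, -0.0321, 0.0], np.float64(0.45))
([-0.001, -0.0321, 0.0], np.float64(0.45))
([-0.0012, -0.0321, 0.0], np.float64(0.45))
([-0.0015, -0.0321, 0.0], np.float64(0.45))
([-0.0017, -0.0321, 0.0], np.float64(0.45))
([-0.002, -0.032, 0.0], np.float64(0.45))
```

Emit:
servo_tool(increments=[{"slide": [-0.001, -0.032, 0], "spin": 0.5}, {"slide": [-0.001, -0.032, 0], "spin": 0.5}, {"slide": [-0.001, -0.032, 0], "spin": 0.5}, {"slide": [-0.001, -0.032, 0], "spin": 0.5}, {"slide": [-0.002, -0.032, 0], "spin": 0.5}, {"slide": [-0.002, -0.032, 0], "spin": 0}, {"slide": [0, 0, 0], "spin": 0}, {"slide": [0, 0, 0], "spin": 0}])

```text
clock: 2.85
position: [0.3853, 0.172, 0.1619]
ee_rot: [0.0, 0.81, 0.587, 0.001]
contact_force: [0.4, -0.3, 1.2]
width: 0.0855
```

```bash
python3 - <<'E'
from h import *
st=manip.get_state(); np.savez('w3.npz',**st); im=eyes.get_image('wrist'); cv2.imwrite('pics/w3.png',im)
print(st['clock'],st['position'],yawy(st),st['contact_force'])
C=cam('wrist',st); u=proj(C,(.4455,.147,.05)).astype(int); print(u)
x,y=u[0]-50,u[1]-40
print(x,y); cv2.imwrite('pics/w3c.png',cv2.resize(im[y:y+80,x:x+100],None,fx=6,fy=6,interpolation=cv2.INTER_CUBIC))
E
```

```text
2.85 [0.38525512 0.17199998 0.16185766] -18.13341031419515 [ 0.38412847 -0.29406468  1.16101769]
[385 204]
335 164
```

View pics/w3c.png

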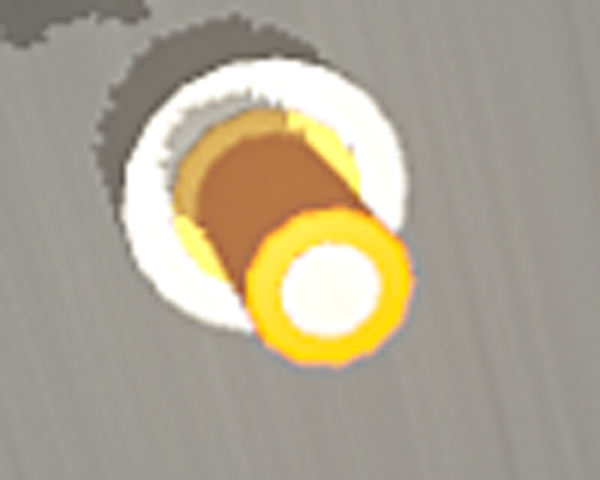

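View pics/w3.png

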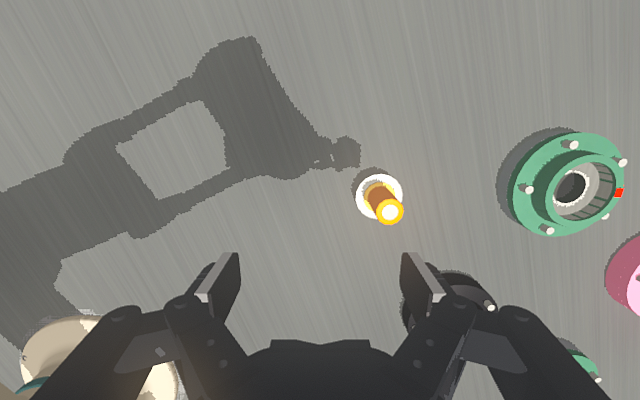

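```bash
python3 - <<'E'
from h import *
st=dict(np.load('w3.npz')); C=cam('wrist',st)
g=lambda x,y:(x/6+335-.42,y/6+164-.42)
def fit(pts,z):
    Q=np.array([plane(C,g(*p),z) for p in pts]); A=np.c_[2*Q[:,:2],np.ones(len(Q))]; s=np.linalg.lstsq(A,(Q[:,:2]**2).sum(1),rcond=None)[0]; return s[:2],np.sqrt(s[2]+s[0]**2+s[1]**2)
print(fit([(247,285),(413,285),(330,207),(330,367),(270,235),(390,340)],.07))
print(fit([(123,200),(270,57),(408,190),(380,105),(150,275),(220,328)],.022))
s=manip.get_state(); print(s['position'],yawy(s))
for r in plan(s,[.4453,.147,.12],-18.5,3): print(r)
E
```

```text
(array([0.444678  , 0.14731803]), np.float64(0.0126553538434055))
(array([0.4450063 , 0.14718403]), np.float64(0.0252474444317386))
[0.3863846  0.17181115 0.16186822] -18.188246530344685
([-0.0017, 0.0212, 0.014], np.float64(0.1))
([-0.0017, 0.0212, 0.014], np.float64(0.1))
([-0.0017, 0.0212, 0.014], np.float64(0.1))
```

Emit:
servo_tool(increments=[{"slide": [-0.002, 0.021, 0.014], "spin": 0.3}, {"slide": [-0.002, 0.021, 0.014], "spin": 0}, {"slide": [-0.001, 0.021, 0.014], "spin": 0}, {"slide": [0, 0, 0.025], "spin": 0}, {"slide": [0, 0, 0.025], "spin": 0}, {"slide": [0, 0, 0], "spin": 0}, {"slide": [0, 0, 0], "spin": 0}, {"slide": [0, 0, 0], "spin": 0}])

```text
clock: 3.7
position: [0.4459, 0.1466, 0.0704]
ee_rot: [0.001, 0.812, 0.584, 0.001]
contact_force: [-0.8, -0.0, -0.3]
width: 0.0853
```

```bash
python3 - <<'E'
from h import *
s=manip.get_state(); print(s['position'],yawy(s),s['contact_force'])
for r in plan(s,[.445,.1472,.035],-18.5,1): print(r)
E
```

```text
[0.44585269 0.14660954 0.07037552] -18.59491577749731 [-0.80995461 -0.0206012  -0.33134527]
([0.0002, -0.0011, 0.0354], np.float64(-0.09))
```

Emit:
servo_tool(increments=[{"slide": [0, -0.001, 0.018], "spin": 0}, {"slide": [0, 0, 0.017], "spin": 0}, {"slide": [0, 0, 0], "spin": 0}, {"slide": [0, 0, 0], "spin": 0}, {"slide": [0, 0, 0], "spin": 0}])

```text
clock: 4.2
position: [0.4447, 0.147, 0.0356]
ee_rot: [0.001, 0.812, 0.584, 0.001]
contact_force: [0.3, 0.5, 0.1]
width: 0.0857
```

Emit:
servo_tool(increments=[{"slide": [0, 0, 0], "spin": 0}, {"slide": [0, 0, 0], "spin": 0}, {"slide": [0, 0, 0], "spin": 0}, {"slide": [0, 0, 0], "spin": 0}, {"slide": [0, 0, 0], "spin": 0}, {"slide": [0, 0, 0], "spin": 0}, {"slide": [0, 0, 0], "spin": 0}, {"slide": [0, 0, 0], "spin": 0}], hand=0.1, newtons=40)

```text
clock: 5.0
position: [0.4435, 0.1468, 0.0345]
ee_rot: [-0.0, 0.812, 0.584, 0.0]
contact_force: [-1.4, -0.1, 5.5]
width: 0.0249
```

```bash
python3 - <<'E'
from h import *
for _ in range(1):
    s=manip.get_state(); print(s['position'],yawy(s),s['contact_force'],s['width'])
E
```

```text
[0.44352882 0.1467543  0.03453075] -18.59656325904008 [-1.44089539 -0.07072291  5.52453701] 0.02494226663391923
```

Emit:
servo_tool(increments=[{"slide": [0, 0, -0.01], "spin": 0}, {"slide": [0, 0, -0.03], "spin": 0}, {"slide": [0, 0, -0.03], "spin": 0}, {"slide": [0, 0, 0], "spin": 0}, {"slide": [0, 0, 0], "spin": 0}, {"slide": [0, 0, 0], "spin": 0}])

```text
clock: 5.6
position: [0.4422, 0.1464, 0.1031]
ee_rot: [-0.001, 0.812, 0.584, -0.001]
contact_force: [-0.1, 0.8, -2.4]
width: 0.0249
```

```bash
python3 - <<'E'
from h import *
st=manip.get_state(); np.savez('w4.npz',**st); im=eyes.get_image('wrist'); cv2.imwrite('pics/w4.png',im)
print(st['clock'],st['position'],yawy(st),st['contact_force'])
cv2.imwrite('pics/w4c.png',cv2.resize(im[190:330,230:410],None,fx=4,fy=4,interpolation=cv2.INTER_CUBIC))
for r in plan(st,[.634,.098,.105],-18.5,7): print(r)
E
```

```text
5.6 [0.44215101 0.14643518 0.10306962] -18.5951798717923 [-0.12045068  0.81222875 -2.43597742]
([0.0022, 0.0282, -0.0004], np.float64(-0.01))
([0.0022, 0.0282, -0.0004], np.float64(-0.01))
([0.0022, 0.0282, -0.0004], np.float64(-0.01))
([0.0022, 0.0282, -0.0004], np.float64(-0.01))
([0.0022, 0.0282, -0.0004], np.float64(-0.01))
([0.0021, 0.0282, -0.0004], np.float64(-0.01))
([0.0021, 0.0282, -0.0004], np.float64(-0.01))
```

View pics/w4c.png

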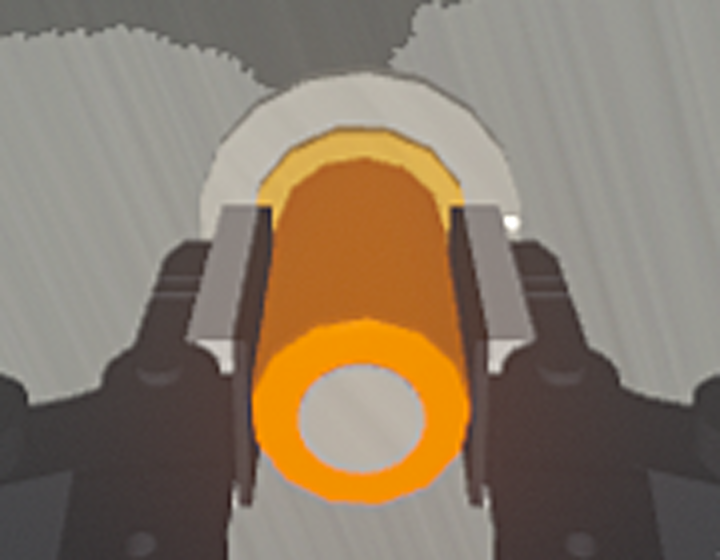

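In the hand the cone stands upright and centred between the pads, with its top circle at about (320,292) and its rim arc symmetric about column 320.

```bash
python3 - <<'E'
from h import *
H=eyes.calibration('wrist'); K=cam('wrist',manip.get_state())[0]
C=(K,H['hand_eye'][:3,:3],H['hand_eye'][:3,3])
g=lambda x,y:(x/4+230-.375,y/4+190-.375)
def fit(pts,z):
    Q=np.array([plane(C,g(*p),z) for p in pts]); A=np.c_[2*Q[:,:2],np.ones(len(Q))]; s=np.linalg.lstsq(A,(Q[:,:2]**2).sum(1),rcond=None)[0]; return s[:2],np.sqrt(s[2]+s[0]**2+s[1]**2)
for dz in (0.0345,.0355):
  print(fit([(252,410),(470,410),(361,505),(361,318),(285,345),(437,475)],-.07+dz), fit([(200,215),(521,215),(361,72),(245,120),(478,120),(222,165)],-.022+dz))
E
```

```text
(array([0.00152063, 0.00114584]), np.float64(0.01228785210343736)) (array([0.00114946, 0.00149746]), np.float64(0.024490623180900405))
(array([0.00079526, 0.00114651]), np.float64(0.012403317555035884)) (array([0.00064716, 0.0015002 ]), np.float64(0.024649220496239604))
```

Emit:
servo_tool(increments=[{"slide": [0.002, 0.028, 0], "spin": 0}, {"slide": [0.002, 0.028, 0], "spin": 0}, {"slide": [0.002, 0.028, 0], "spin": 0}, {"slide": [0.002, 0.028, 0], "spin": 0}, {"slide": [0.002, 0.028, 0], "spin": 0}, {"slide": [0.002, 0.028, 0], "spin": 0}, {"slide": [0.002, 0.028, 0], "spin": 0}, {"slide": [0, 0, 0], "spin": 0}])

```text
clock: 6.45
position: [0.6374, 0.0961, 0.1022]
ee_rot: [0.001, 0.812, 0.583, 0.001]
contact_force: [-1.3, -0.3, -2.8]
width: 0.0248
```

Emit:
servo_tool(increments=[{"slide": [0, 0, 0], "spin": 0}, {"slide": [0, 0, 0], "spin": 0}, {"slide": [0, 0, 0], "spin": 0}])

```text
clock: 6.75
position: [0.6323, 0.0978, 0.1037]
ee_rot: [-0.001, 0.812, 0.584, -0.001]
contact_force: [-0.3, 0.6, -2.8]
width: 0.0248
```

```bash
python3 - <<'E'
from h import *
st=manip.get_state(); im=eyes.get_image('wrist'); cv2.imwrite('pics/w5.png',im)
print(st['clock'],st['position'],yawy(st),st['contact_force'],st['qd'])
for r in plan(st,[.6325,.0973,.105],-18.5,1): print(r)
E
```

```text
6.75 [0.63233425 0.09778066 0.10369947] -18.57183783997369 [-0.27097203  0.58839383 -2.79040064] [ 0.00176089 -0.00786795 -0.00867675 -0.00081626 -0.00192322  0.00064765]
([-0.0004, 0.0003, -0.0013], np.float64(-0.07))
```

View pics/w5.png

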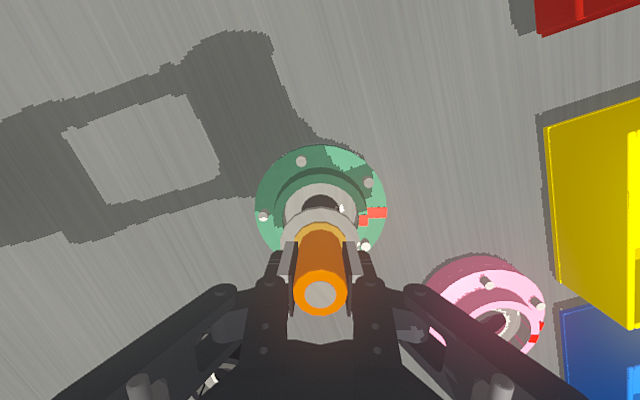

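Emit:
servo_tool(increments=[{"slide": [0, 0, 0.012], "spin": 0}, {"slide": [0, 0, 0.012], "spin": 0}, {"slide": [0, 0, 0.008], "spin": 0}, {"slide": [0, 0, 0.003], "spin": 0}, {"slide": [0, 0, 0], "spin": 0}, {"slide": [0, 0, 0], "spin": 0}])

```text
clock: 7.4
position: [0.634, 0.0975, 0.0693]
ee_rot: [0.0, 0.812, 0.584, 0.0]
contact_force: [0.5, 0.1, -2.5]
width: 0.025
```

Emit:
servo_tool(increments=[{"slide": [0, 0, 0.001], "spin": 0}, {"slide": [0, 0, 0.001], "spin": 0}, {"slide": [0, 0, 0.001], "spin": 0}])

```text
clock: 7.7
position: [0.6339, 0.0975, 0.0666]
ee_rot: [0.0, 0.812, 0.584, 0.0]
contact_force: [0.4, -0.2, -2.9]
width: 0.0248
```

Emit:
servo_tool(increments=[{"slide": [0, 0, 0.001], "spin": 0}, {"slide": [0, 0, 0.001], "spin": 0}, {"slide": [0, 0, 0.001], "spin": 0}])

```text
clock: 8.0
position: [0.6337, 0.0975, 0.0632]
ee_rot: [-0.0, 0.812, 0.584, 0.0]
contact_force: [0.0, -0.7, -2.6]
width: 0.0251
```

Emit:
servo_tool(increments=[{"slide": [0, 0, 0.001], "spin": 0}, {"slide": [0, 0, 0.001], "spin": 0}])

```text
clock: 8.2
position: [0.6332, 0.0973, 0.0615]
ee_rot: [-0.0, 0.812, 0.584, -0.001]
contact_force: [-2.4, 0.1, 2.3]
width: 0.0248
```

Emit:
servo_tool(increments=[{"slide": [0, 0, 0.001], "spin": 0}, {"slide": [0, 0, 0.001], "spin": 0}])

```text
clock: 8.4
position: [0.6327, 0.097, 0.0603]
ee_rot: [-0.0, 0.812, 0.584, -0.001]
contact_force: [-6.1, -1.9, 9.6]
width: 0.025
```

Emit:
servo_tool(increments=[{"slide": [-0.0005, -0.001, -0.0005], "spin": 0}, {"slide": [0, 0, 0], "spin": 0}, {"slide": [0, 0, 0], "spin": 0}])

```text
clock: 8.7
position: [0.6325, 0.097, 0.0602]
ee_rot: [0.0, 0.812, 0.584, -0.0]
contact_force: [-3.1, -2.2, 4.2]
width: 0.0248
```

Emit:
servo_tool(increments=[{"slide": [-0.0008, -0.0006, 0.0005], "spin": 0}, {"slide": [0, 0, 0], "spin": 0}, {"slide": [0, 0, 0], "spin": 0}])

```text
clock: 9.0
position: [0.6323, 0.0969, 0.06]
ee_rot: [0.0, 0.812, 0.584, 0.001]
contact_force: [-1.9, -0.4, 5.0]
width: 0.0251
```

Emit:
servo_tool(increments=[{"slide": [-0.0003, -0.0003, 0.0005], "spin": 0}, {"slide": [0, 0, 0.0005], "spin": 0}, {"slide": [0, 0, 0], "spin": 0}])

```text
clock: 9.3
position: [0.6323, 0.0969, 0.06]
ee_rot: [0.0, 0.812, 0.584, 0.001]
contact_force: [-3.6, 0.1, 9.6]
width: 0.0244
```

Emit:
servo_tool(increments=[{"slide": [-0.0002, -0.0007, 0.0003], "spin": 0}, {"slide": [0, 0, 0.0002], "spin": 0}, {"slide": [0, 0, 0], "spin": 0}, {"slide": [0, 0, 0], "spin": 0}])

```text
clock: 9.7
position: [0.6323, 0.0969, 0.06]
ee_rot: [0.001, 0.812, 0.584, 0.002]
contact_force: [-3.0, -0.2, 11.3]
width: 0.0252
```

Emit:
servo_tool(increments=[{"slide": [0, 0, 0.0002], "spin": 0}, {"slide": [0, 0, 0], "spin": 0}, {"slide": [0, 0, 0], "spin": 0}, {"slide": [0, 0, 0], "spin": 0}, {"slide": [0, 0, 0], "spin": 0}, {"slide": [0, 0, 0], "spin": 0}, {"slide": [0, 0, 0], "spin": 0}])

```text
clock: 10.4
position: [0.6323, 0.0969, 0.0599]
ee_rot: [0.001, 0.812, 0.584, 0.002]
contact_force: [-2.8, -1.4, 12.2]
width: 0.0251
```

```bash
python3 - <<'E'
from h import *
st=manip.get_state(); print(st['contact_force'],st['moment'],st['position'],st['clock'])
im=eyes.get_image('side');im2=eyes.get_image('scene'); print(manip.get_state()['contact_force'])
a=cv2.resize(im[140:230,270:360],None,fx=5,fy=5,interpolation=cv2.INTER_CUBIC)
b=cv2.resize(im2[160:250,310:400],None,fx=5,fy=5,interpolation=cv2.INTER_CUBIC)
cv2.imwrite('pics/p6.png',cv2.resize(np.hstack([a,b]),(800,400)))
E
```

```text
[-2.81749381 -1.44305451 12.20088504] [-0.14380602  0.587774   -0.02453879] [0.63232731 0.09691626 0.05994367] 10.4
[-4.20076408 -0.56981826 12.28964415]
```

View pics/p6.png

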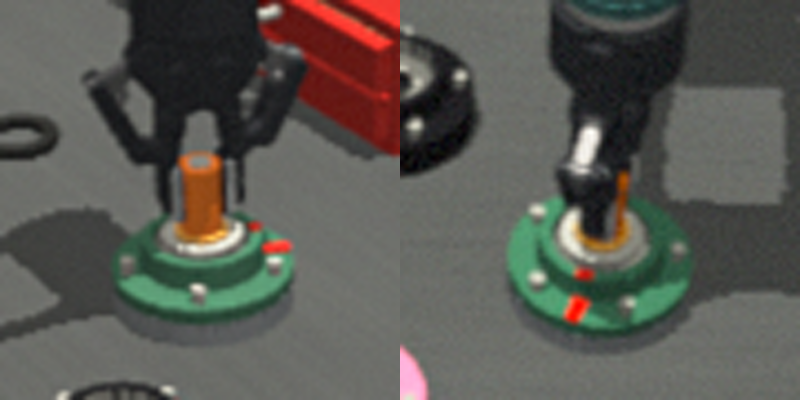

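Emit:
servo_tool(increments=[{"slide": [0, 0, -0.001], "spin": 0}, {"slide": [0, 0, -0.0008], "spin": 0}, {"slide": [0, 0, 0], "spin": 0}])

```text
clock: 10.8
position: [0.6322, 0.0969, 0.06]
ee_rot: [0.001, 0.812, 0.583, 0.002]
contact_force: [-0.8, 0.4, 5.2]
width: 0.0251
```

Emit:
servo_tool(increments=[{"slide": [0, 0, 0], "spin": 0}, {"slide": [0, 0, 0], "spin": 0}, {"slide": [0, 0, 0], "spin": 0}, {"slide": [0, 0, 0], "spin": 0}], hand=0.5)

```text
clock: 11.2
position: [0.6304, 0.0967, 0.0589]
ee_rot: [-0.0, 0.812, 0.584, -0.0]
contact_force: [-0.0, 0.4, 0.1]
width: 0.0425
```

```bash
python3 - <<'E'
from h import *
st=manip.get_state(); np.savez('w7.npz',**st); im=eyes.get_image('wrist'); cv2.imwrite('pics/w7.png',im[150:350,200:440].repeat(3,0).repeat(3,1))
print(st['clock'],st['position'],yawy(st),st['contact_force'],st['width'])
E
```

```text
11.2 [0.63043866 0.09668561 0.05891487] -18.59368417290543 [-0.01118862  0.39922288  0.08340525] 0.042540633730353626
```

View pics/w7.png

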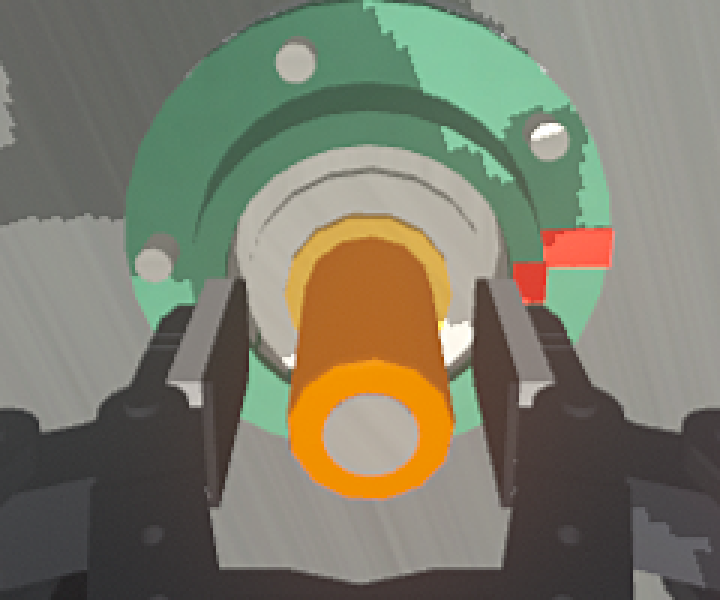

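The cone is free and upright in the cup: handle axis near column 323, pads symmetric about 320, and rim flush in the bore. I'll recentre, re-grip and repeat the 15 N press with the cone seated freely, to be safe.

Emit:
servo_tool(increments=[{"slide": [0, 0.0015, -0.001], "spin": 0}, {"slide": [0, 0, 0], "spin": 0}])

```text
clock: 11.45
position: [0.6325, 0.0961, 0.0606]
ee_rot: [0.0, 0.812, 0.584, 0.0]
contact_force: [0.2, -1.1, -0.2]
width: 0.0428
```

Emit:
servo_tool(increments=[{"slide": [0, 0, 0], "spin": 0}, {"slide": [0, 0, 0], "spin": 0}, {"slide": [0, 0, 0], "spin": 0}, {"slide": [0, 0, 0], "spin": 0}, {"slide": [0, 0, 0], "spin": 0}], hand=0.1)

```text
clock: 11.95
position: [0.632, 0.0962, 0.0606]
ee_rot: [-0.0, 0.812, 0.584, 0.0]
contact_force: [-1.1, -0.3, 2.4]
width: 0.0251
```

Emit:
servo_tool(increments=[{"slide": [0, 0, 0.0005], "spin": 0}, {"slide": [0, 0, 0.0005], "spin": 0}, {"slide": [0, 0, 0.0005], "spin": 0}, {"slide": [0, 0, 0], "spin": 0}])

```text
clock: 12.35
position: [0.6321, 0.0962, 0.0605]
ee_rot: [0.0, 0.812, 0.584, 0.0]
contact_force: [-3.4, -0.0, 9.1]
width: 0.0248
```

Emit:
servo_tool(increments=[{"slide": [0, -0.0003, 0.0004], "spin": 0}, {"slide": [0, 0, 0.0003], "spin": 0}, {"slide": [0, 0, 0], "spin": 0}, {"slide": [0, 0, 0], "spin": 0}, {"slide": [0, 0, 0], "spin": 0}, {"slide": [0, 0, 0], "spin": 0}, {"slide": [0, 0, 0], "spin": 0}, {"slide": [0, 0, 0], "spin": 0}])

```text
clock: 13.15
position: [0.6321, 0.0962, 0.0605]
ee_rot: [0.0, 0.812, 0.584, 0.001]
contact_force: [-3.2, -1.1, 12.7]
width: 0.025
```

Emit:
servo_tool(increments=[{"slide": [0, 0, -0.001], "spin": 0}, {"slide": [0, 0, -0.001], "spin": 0}, {"slide": [0, 0, 0], "spin": 0}])

```text
clock: 13.45
position: [0.6321, 0.0962, 0.0606]
ee_rot: [0.0, 0.812, 0.584, 0.0]
contact_force: [-1.5, -0.7, 4.8]
width: 0.0252
```

Emit:
servo_tool(increments=[{"slide": [0, 0, 0], "spin": 0}, {"slide": [0, 0, 0], "spin": 0}, {"slide": [0, 0, 0], "spin": 0}, {"slide": [0, 0, -0.008], "spin": 0}, {"slide": [0, 0, -0.008], "spin": 0}, {"slide": [0, 0, 0], "spin": 0}, {"slide": [0, 0, 0], "spin": 0}], hand=0.5)

```text
clock: 14.15
position: [0.6322, 0.0963, 0.0769]
ee_rot: [0.0, 0.812, 0.584, 0.001]
contact_force: [0.5, 0.1, 0.1]
width: 0.0424
```

```bash
python3 - <<'E'
from h import *
st=manip.get_state(); 
im=eyes.get_image('side')
print(st['clock'],st['position'],yawy(st),st['contact_force'],st['width'])
cv2.imwrite('pics/p8.png',cv2.resize(im[140:230,270:360],None,fx=6,fy=6,interpolation=cv2.INTER_CUBIC))
E
```

```text
14.15 [0.63224383 0.09625352 0.07692483] -18.59334344369728 [0.4545844  0.05645778 0.05643136] 0.04238151113524516
```

View pics/p8.png

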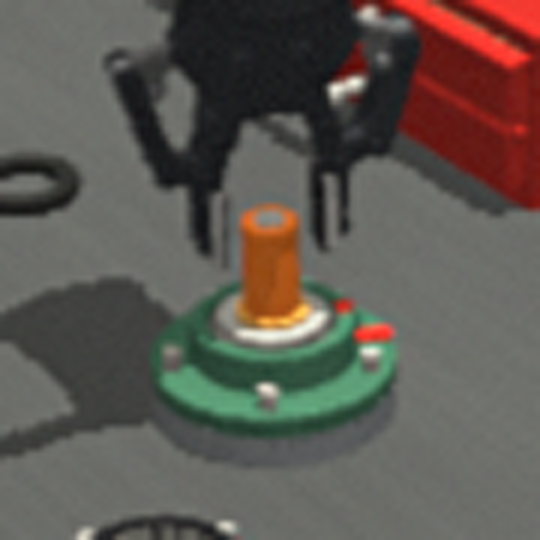

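The side view shows the cone home and upright, with the pad tips level with the upper half of the handle and a gap on both sides. Next I push it towards the mark, tool +y.

Emit:
servo_tool(increments=[{"slide": [0, 0.003, 0], "spin": 0}, {"slide": [0, 0.003, 0], "spin": 0}, {"slide": [0, 0.001, 0], "spin": 0}, {"slide": [0, 0.001, 0], "spin": 0}, {"slide": [0, 0.001, 0], "spin": 0}, {"slide": [0, 0.001, 0], "spin": 0}, {"slide": [0, 0, 0], "spin": 0}])

```text
clock: 14.9
position: [0.6405, 0.0933, 0.0761]
ee_rot: [-0.001, 0.812, 0.584, -0.001]
contact_force: [-2.9, 0.7, 2.1]
width: 0.0427
```

Emit:
servo_tool(increments=[{"slide": [0, 0.001, 0], "spin": 0}, {"slide": [0, 0.001, 0], "spin": 0}, {"slide": [0, 0, 0], "spin": 0}])

```text
clock: 15.2
position: [0.6421, 0.0927, 0.0763]
ee_rot: [-0.001, 0.812, 0.584, -0.001]
contact_force: [-4.5, 1.5, 4.4]
width: 0.0429
```

```bash
cat > tilt.py <<'E'
from h import *
import sys
def run(name):
    st=manip.get_state(); im=eyes.get_image('side'); C=cam('side')
    print(st['clock'],st['position'],st['contact_force'],st['width'])
    cv2.imwrite(f'pics/{name}.png',cv2.resize(im[140:230,270:360],None,fx=6,fy=6,interpolation=cv2.INTER_CUBIC))
    m=mask(im,[5,130,90],[20,255,255]); m[:, :295]=0; m[:,340:]=0; m[:165]=0; m[:195]=m[:195]; m[215:]=0
    ys,xs=np.nonzero(m); rows=[(y,xs[ys==y].mean(),(ys==y).sum()) for y in np.unique(ys)]
    rows=[r for r in rows if 6<=r[2]<=13]; a=np.array(rows)
    k=np.polyfit(a[:,0],a[:,1],1); print('rows',a[0,0],a[-1,0],'lean from image vertical deg (right +)',-np.degrees(np.arctan(k[0])))
    for y in (a[0,0],a[-1,0]): print(y,np.polyval(k,y))
run(sys.argv[1])
E
python3 tilt.py p9
```

```text
15.2 [0.6421273  0.09270801 0.07634406] [-4.51151694  1.50769773  4.44587327] 0.04289229879944856
rows 174.0 193.0 lean from image vertical deg (right +) 2.7344187505932704
174.0 315.77396021699826
193.0 314.86650356345075
```

View pics/p9.png

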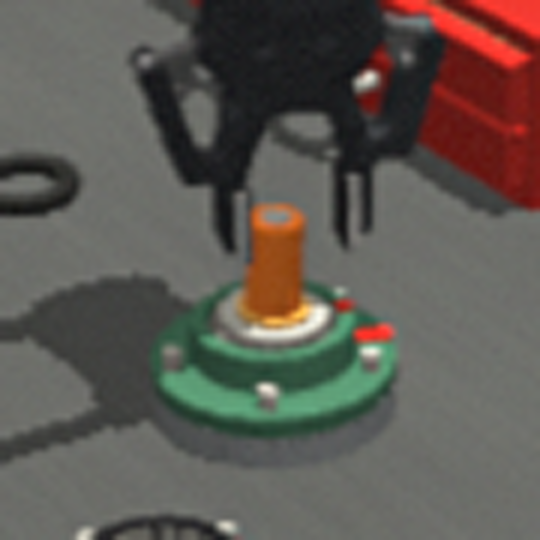

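Emit:
servo_tool(increments=[{"slide": [0, 0.001, 0], "spin": 0}, {"slide": [0, 0.001, 0], "spin": 0}, {"slide": [0, 0, 0], "spin": 0}])

```text
clock: 15.55
position: [0.6436, 0.0922, 0.0765]
ee_rot: [-0.001, 0.812, 0.584, -0.001]
contact_force: [-6.2, 1.4, 4.9]
width: 0.0424
```

Emit:
servo_tool(increments=[{"slide": [0, 0.001, 0], "spin": 0}, {"slide": [0, 0, 0], "spin": 0}, {"slide": [0, 0, 0], "spin": 0}])

```text
clock: 15.85
position: [0.6443, 0.092, 0.0766]
ee_rot: [-0.001, 0.812, 0.584, -0.001]
contact_force: [-5.8, 1.3, 6.3]
width: 0.0425
```

```bash
python3 tilt.py p10
```

```text
15.85 [0.6443283  0.09202737 0.07656924] [-5.76466601  1.3295288   6.28366461] 0.04246716790885642
rows 176.0 193.0 lean from image vertical deg (right +) 5.6286207941457045
176.0 316.92105263157896
193.0 315.24561403508767
```

View pics/p10.png

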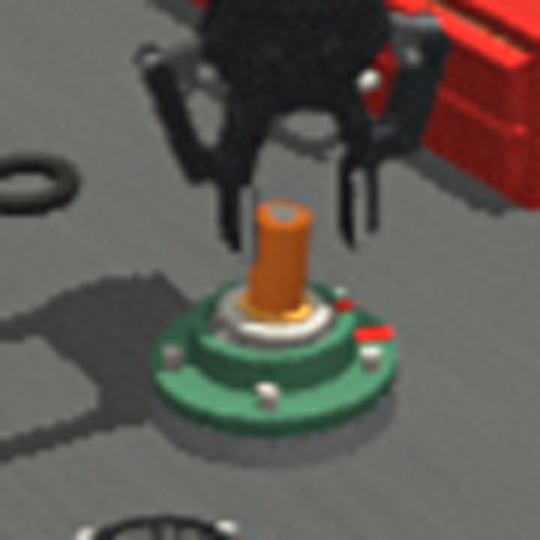

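```bash
python3 - <<'E'
from h import *
C=cam('side'); y=np.radians(-18.5); u=np.array([np.cos(y),np.sin(y),0])
for t in (-10,-8,-5,0,5,8,10):
    a=np.radians(t); ax=np.sin(a)*u+np.cos(a)*np.array([0,0,1]); b=np.array([.632,.0962,.0255])
    p=proj(C,b+.03*ax);q=proj(C,b+.07*ax); print(t,q,np.degrees(np.arctan2(q[0]-p[0],p[1]-q[1])))
E
```

```text
-10 [310.47412393 177.22667344] -13.32532526164963
-8 [311.35137155 176.96849192] -10.962683672608193
-5 [312.6758286  176.63287623] -7.450914484468826
0 [314.89628021 176.21340485] -1.699017859787158
5 [317.11695621 175.9712212 ] 3.9068707568297825
8 [318.44180303 175.91163669] 7.193525966820385
10 [319.31945315 175.9076726 ] 9.351208421033949
```

Emit:
servo_tool(increments=[{"slide": [0, 0.0008, 0], "spin": 0}, {"slide": [0, 0.0005, 0], "spin": 0}, {"slide": [0, 0, 0], "spin": 0}, {"slide": [0, 0, 0], "spin": 0}])

```text
clock: 16.3
position: [0.6449, 0.0918, 0.0768]
ee_rot: [-0.002, 0.812, 0.584, -0.001]
contact_force: [-7.3, 1.8, 7.9]
width: 0.0428
```

```bash
python3 tilt.py p11
```

```text
16.3 [0.6448782  0.09181604 0.07683804] [-7.29608871  1.80525017  7.94881564] 0.04283704312653232
rows 176.0 192.0 lean from image vertical deg (right +) 7.055870774368426
176.0 317.1960784313726
192.0 315.21568627450984
```

Emit:
servo_tool(increments=[{"slide": [0, -0.002, 0], "spin": 0}, {"slide": [0, -0.002, 0], "spin": 0}, {"slide": [0, -0.003, 0], "spin": 0}, {"slide": [0, -0.003, 0], "spin": 0}, {"slide": [0, -0.003, 0], "spin": 0}, {"slide": [0, 0, 0], "spin": 0}, {"slide": [0, 0, 0], "spin": 0}])

```text
clock: 17.05
position: [0.6354, 0.0951, 0.0763]
ee_rot: [0.0, 0.812, 0.584, 0.0]
contact_force: [-0.2, 0.1, -0.3]
width: 0.0427
```

```bash
python3 tilt.py p12
```

```text
17.05 [0.63538964 0.09506321 0.07627612] [-0.19240595  0.06423144 -0.34898587] 0.04272506906909703
rows 177.0 194.0 lean from image vertical deg (right +) -7.1419962896245135
177.0 314.37475633528277
194.0 316.50487329434714
```

View pics/p12.png

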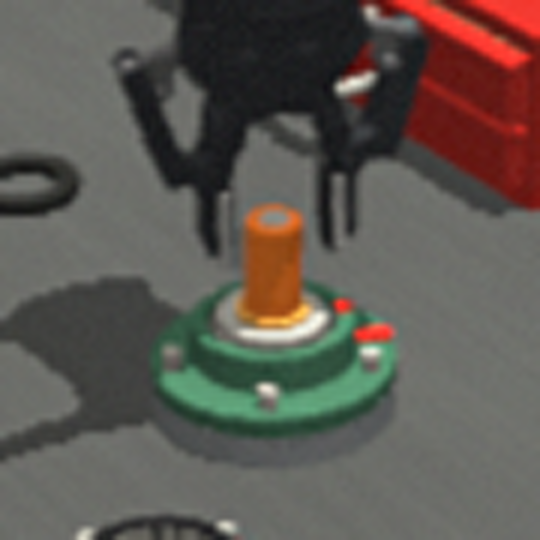

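Emit:
servo_tool(increments=[{"slide": [0, -0.003, 0], "spin": 0}, {"slide": [0, -0.003, 0], "spin": 0}, {"slide": [0, -0.003, 0], "spin": 0}, {"slide": [0, -0.001, 0], "spin": 0}, {"slide": [0, -0.001, 0], "spin": 0}, {"slide": [0, -0.001, 0], "spin": 0}, {"slide": [0, -0.001, 0], "spin": 0}, {"slide": [0, 0, 0], "spin": 0}])

```text
clock: 17.9
position: [0.6234, 0.0993, 0.0765]
ee_rot: [0.0, 0.812, 0.584, 0.001]
contact_force: [2.3, -0.7, 0.4]
width: 0.0425
```

Emit:
servo_tool(increments=[{"slide": [0, -0.001, 0], "spin": 0}, {"slide": [0, -0.001, 0], "spin": 0}, {"slide": [0, 0, 0], "spin": 0}])

```text
clock: 18.2
position: [0.6223, 0.0997, 0.0771]
ee_rot: [0.001, 0.812, 0.584, 0.001]
contact_force: [4.1, -0.8, 3.2]
width: 0.0427
```

```bash
python3 tilt.py p13
```

```text
18.2 [0.62226348 0.09974512 0.07707667] [ 4.05678611 -0.78534206  3.19849756] 0.0426561104579155
rows 177.0 194.0 lean from image vertical deg (right +) -9.112361037253686
177.0 313.1943319838058
194.0 315.9210526315791
```

View pics/p13.png

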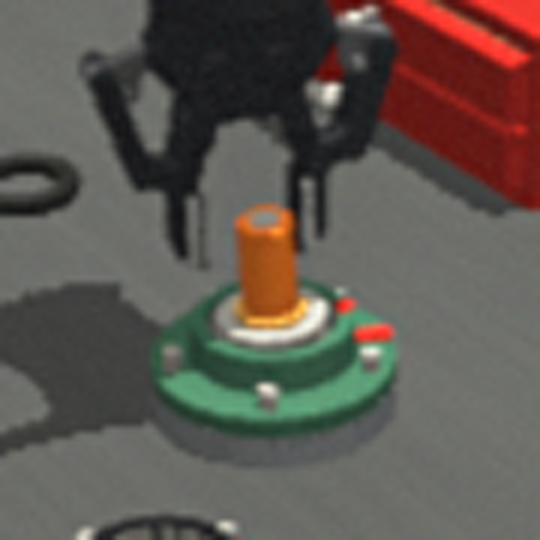

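Emit:
servo_tool(increments=[{"slide": [0, -0.001, 0], "spin": 0}, {"slide": [0, -0.001, 0], "spin": 0}, {"slide": [0, 0, 0], "spin": 0}])

```text
clock: 18.55
position: [0.6212, 0.1002, 0.0776]
ee_rot: [0.002, 0.812, 0.584, 0.002]
contact_force: [6.0, -1.1, 4.9]
width: 0.0426
```

Emit:
servo_tool(increments=[{"slide": [0, -0.001, 0], "spin": 0}, {"slide": [0, -0.001, 0], "spin": 0}, {"slide": [0, 0, 0], "spin": 0}, {"slide": [0, 0, 0], "spin": 0}])

```text
clock: 18.95
position: [0.62, 0.1007, 0.078]
ee_rot: [0.002, 0.812, 0.584, 0.003]
contact_force: [6.5, -1.2, 6.0]
width: 0.0427
```

```bash
python3 tilt.py p14
```

```text
18.95 [0.61998925 0.10071039 0.07795618] [ 6.49803669 -1.19997909  6.02535467] 0.04265529030338544
rows 177.0 193.0 lean from image vertical deg (right +) -7.403664548910316
177.0 312.7106227106227
193.0 314.7897004955828
```

View pics/p14.png

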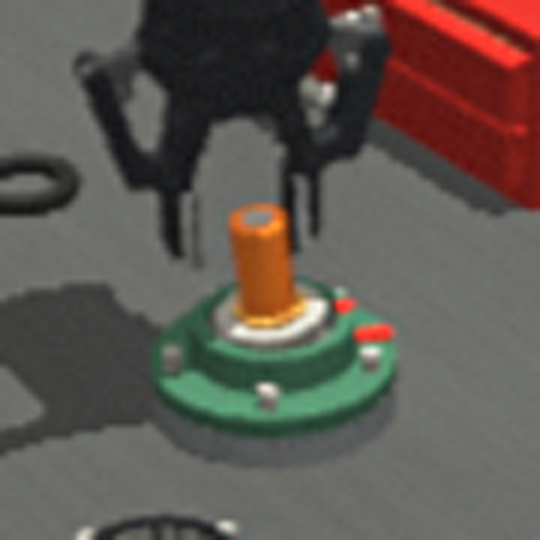

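Emit:
servo_tool(increments=[{"slide": [0, -0.001, 0], "spin": 0}, {"slide": [0, -0.001, 0], "spin": 0}, {"slide": [0, 0, 0], "spin": 0}, {"slide": [0, 0, 0], "spin": 0}])

```text
clock: 19.4
position: [0.6188, 0.1013, 0.0784]
ee_rot: [0.003, 0.812, 0.584, 0.003]
contact_force: [5.5, -1.8, 7.3]
width: 0.0427
```

```bash
python3 tilt.py p15
```

```text
19.4 [0.61880199 0.1012522  0.0783778 ] [ 5.53298832 -1.77925965  7.34884719] 0.042703540187855
rows 177.0 193.0 lean from image vertical deg (right +) -9.689895933215054
177.0 312.10457516339875
193.0 314.83660130718954
```

View pics/p15.png

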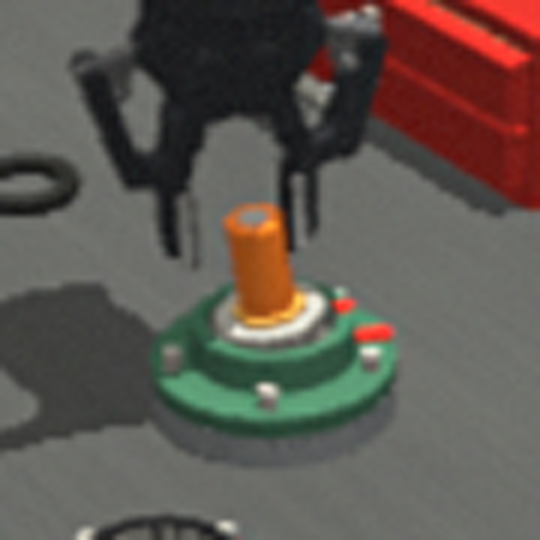

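The cone leans about 8° away from the mark and is still in the cup. Bringing it back now.

Emit:
servo_tool(increments=[{"slide": [0, 0.002, 0], "spin": 0}, {"slide": [0, 0.002, 0], "spin": 0}, {"slide": [0, 0.003, 0], "spin": 0}, {"slide": [0, 0.003, 0], "spin": 0}, {"slide": [0, 0.003, 0], "spin": 0}, {"slide": [0, 0.002, 0], "spin": 0}, {"slide": [0, 0, 0], "spin": 0}, {"slide": [0, 0, 0], "spin": 0}])

```text
clock: 20.25
position: [0.6285, 0.0971, 0.0757]
ee_rot: [-0.001, 0.812, 0.584, -0.001]
contact_force: [-0.4, 0.7, -0.6]
width: 0.043
```

```bash
python3 tilt.py p16; python3 - <<'E'
from h import *
st=manip.get_state(); im=eyes.get_image('wrist'); cv2.imwrite('pics/w16.png',im[150:350,200:440].repeat(3,0).repeat(3,1))
for r in plan(st,[.632,.0963,.061],-18.5,1): print(r)
E
```

```text
20.25 [0.62852899 0.09713182 0.07568981] [-0.35261257  0.65994185 -0.61839619] 0.042953058985261056
rows 177.0 194.0 lean from image vertical deg (right +) -9.91408770597902
177.0 313.29775828460055
194.0 316.26904065719873
([0.0003, 0.0035, 0.0148], np.float64(-0.1))
```

View pics/p16.png

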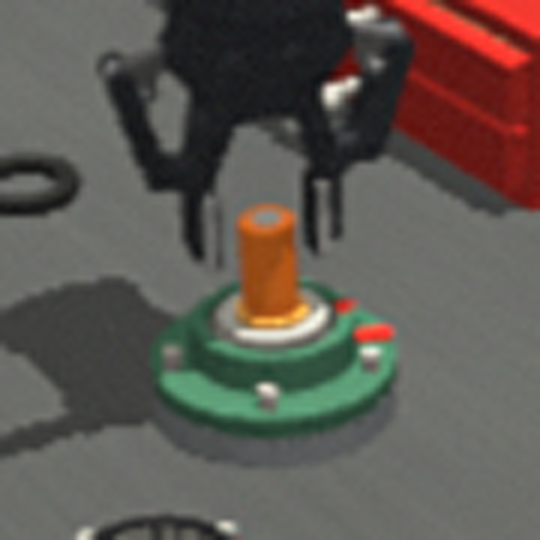

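View pics/w16.png

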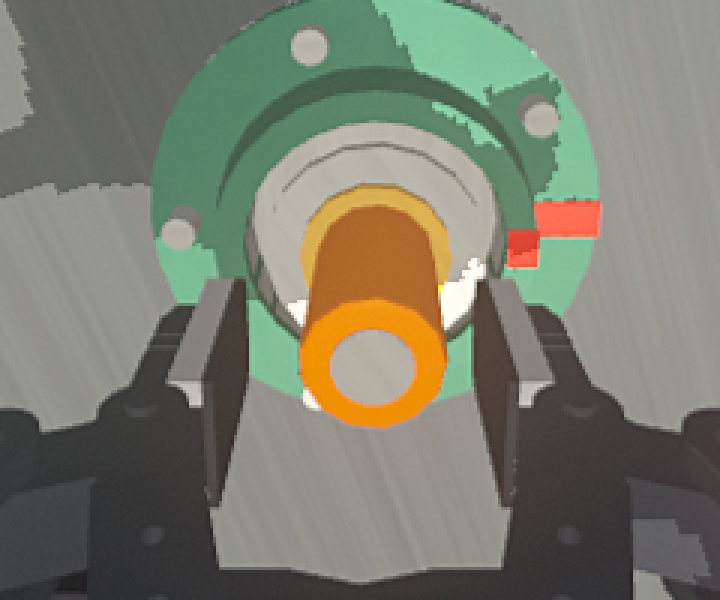

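It looks close to upright, perhaps with 1–2° of lean left. I'll square it with the jaws, press gently, and let go.

Emit:
servo_tool(increments=[{"slide": [0, 0.002, 0], "spin": 0}, {"slide": [0, 0.0015, 0], "spin": 0}, {"slide": [0, 0, 0.007], "spin": 0}, {"slide": [0, 0, 0.007], "spin": 0}, {"slide": [0, 0, 0], "spin": 0}, {"slide": [0, 0, 0], "spin": 0}])

```text
clock: 20.95
position: [0.6322, 0.096, 0.0616]
ee_rot: [-0.0, 0.812, 0.584, -0.001]
contact_force: [-0.8, 0.5, -0.3]
width: 0.0424
```

Emit:
servo_tool(increments=[{"slide": [0, 0, 0], "spin": 0}, {"slide": [0, 0, 0], "spin": 0}, {"slide": [0, 0, 0], "spin": 0}, {"slide": [0, 0, 0], "spin": 0}, {"slide": [0, 0, 0], "spin": 0}], hand=0.1)

```text
clock: 21.45
position: [0.6322, 0.0961, 0.0624]
ee_rot: [-0.0, 0.812, 0.584, -0.0]
contact_force: [-1.8, 0.2, 1.8]
width: 0.025
```

Emit:
servo_tool(increments=[{"slide": [0, 0, 0.0005], "spin": 0}, {"slide": [0, 0, 0.0005], "spin": 0}, {"slide": [0, 0, 0.0005], "spin": 0}, {"slide": [0, 0, 0], "spin": 0}])

```text
clock: 21.85
position: [0.6323, 0.0961, 0.0623]
ee_rot: [-0.0, 0.812, 0.584, 0.0]
contact_force: [-4.1, 0.2, 8.8]
width: 0.0254
```

Emit:
servo_tool(increments=[{"slide": [0, -0.0003, 0.0003], "spin": 0}, {"slide": [0, 0, 0.0002], "spin": 0}, {"slide": [0, 0, 0], "spin": 0}, {"slide": [0, 0, 0], "spin": 0}, {"slide": [0, 0, 0], "spin": 0}])

```text
clock: 22.35
position: [0.6323, 0.0961, 0.0622]
ee_rot: [0.0, 0.812, 0.584, 0.0]
contact_force: [-4.4, 0.7, 11.6]
width: 0.0248
```

Emit:
servo_tool(increments=[{"slide": [0, 0, -0.001], "spin": 0}, {"slide": [0, 0, -0.0008], "spin": 0}, {"slide": [0, 0, 0], "spin": 0}])

```text
clock: 22.65
position: [0.6323, 0.0961, 0.0623]
ee_rot: [-0.0, 0.812, 0.584, 0.0]
contact_force: [-3.7, 0.8, 5.6]
width: 0.0252
```

Emit:
servo_tool(increments=[{"slide": [0, 0, 0], "spin": 0}, {"slide": [0, 0, 0], "spin": 0}, {"slide": [0, 0, 0], "spin": 0}, {"slide": [0, 0, 0], "spin": 0}, {"slide": [0, 0, 0], "spin": 0}], hand=0.6)

```text
clock: 23.15
position: [0.6325, 0.096, 0.0618]
ee_rot: [0.0, 0.812, 0.584, 0.0]
contact_force: [0.3, -0.6, -0.0]
width: 0.0511
```

```bash
python3 tilt.py p17; python3 - <<'E'
from h import *
st=manip.get_state(); im=eyes.get_image('wrist'); cv2.imwrite('pics/w17.png',im[150:350,200:440].repeat(3,0).repeat(3,1))
E
```

```text
23.15 [0.63245761 0.09602089 0.06184325] [ 0.30977369 -0.56681846 -0.03548787] 0.05105953965050894
rows 177.0 194.0 lean from image vertical deg (right +) -6.091841070284157
177.0 314.3157198551936
194.0 316.1300473405738
```

View pics/w17.png

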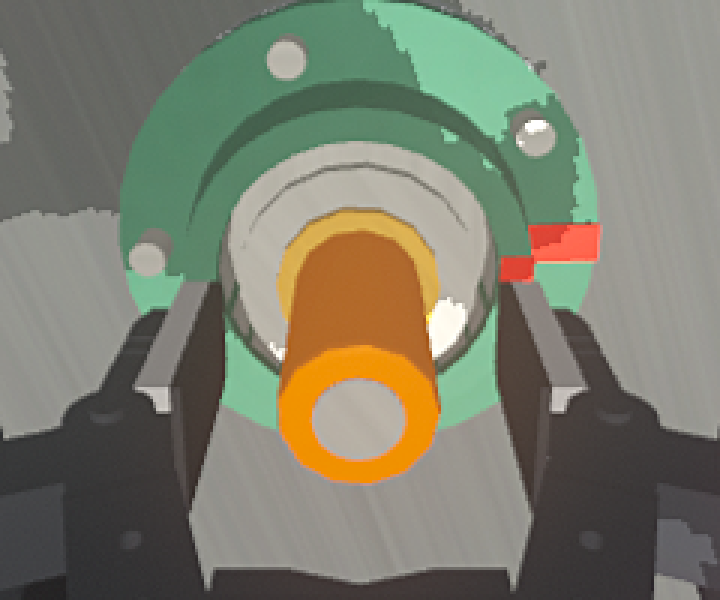

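View pics/p17.png

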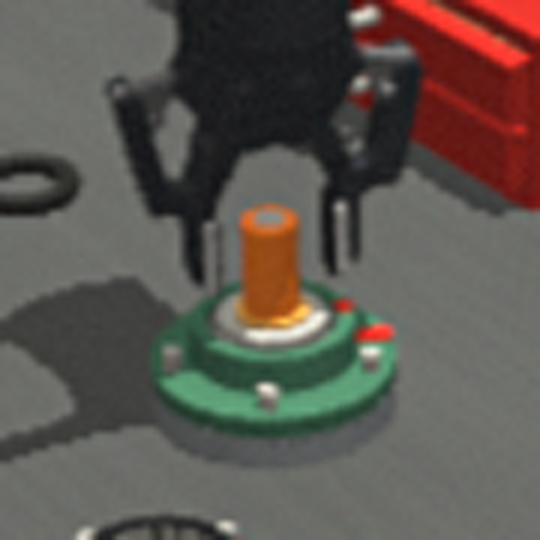

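Emit:
servo_tool(increments=[{"slide": [0, 0, -0.02], "spin": 0}, {"slide": [0, 0, -0.03], "spin": 0}, {"slide": [0, 0, -0.03], "spin": 0}, {"slide": [0, 0, -0.02], "spin": 0}, {"slide": [0, 0, 0], "spin": 0}, {"slide": [0, 0, 0], "spin": 0}, {"slide": [0, 0, 0], "spin": 0}])

```text
clock: 23.95
position: [0.6313, 0.096, 0.1604]
ee_rot: [-0.001, 0.812, 0.584, -0.001]
contact_force: [0.3, 0.2, -0.2]
width: 0.0513
```

```bash
python3 - <<'E'
from h import *
st=manip.get_state(); np.savez('w18.npz',**st); print(st['position'],yawy(st),st['clock'],st['contact_force'])
im=eyes.get_image('wrist'); a=eyes.get_image('side'); b=eyes.get_image('scene')
cv2.imwrite('pics/w18.png',cv2.resize(im[130:270,240:400],None,fx=5,fy=5,interpolation=cv2.INTER_CUBIC)[:600])
cv2.imwrite('pics/side18.png',a);cv2.imwrite('pics/scene18.png',b)
a=cv2.resize(a[155:225,280:350],None,fx=5.7,fy=5.7,interpolation=cv2.INTER_CUBIC)
b=cv2.resize(b[175:245,320:390],None,fx=5.7,fy=5.7,interpolation=cv2.INTER_CUBIC)
cv2.imwrite('pics/p18.png',np.hstack([a,b]))
E
```

```text
[0.63125108 0.0959818  0.16036505] -18.59702136699496 23.95 [ 0.26534103  0.1688877  -0.17508379]
```

View pics/w18.png

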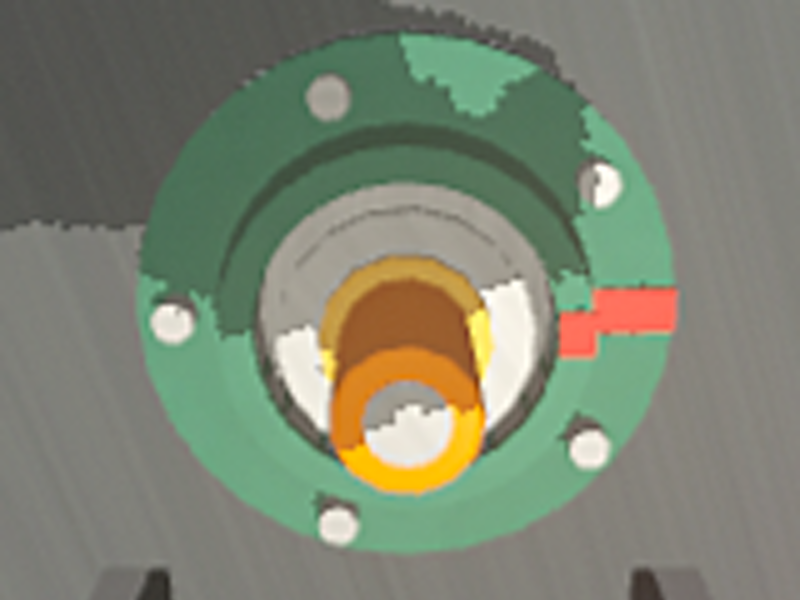

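View pics/p18.png

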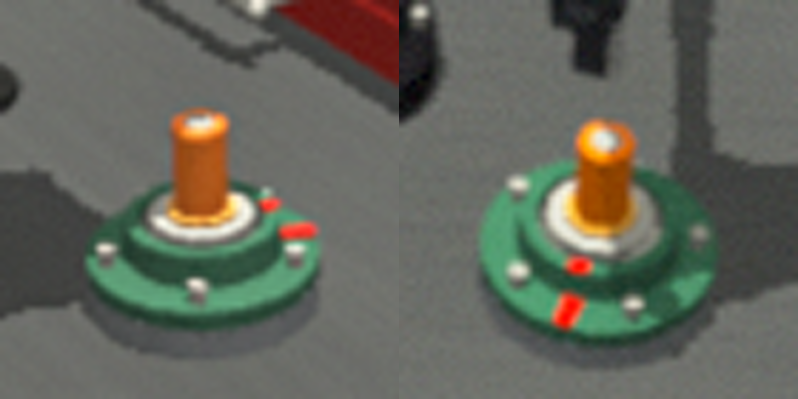

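```bash
python3 - <<'E'
from h import *
st=dict(np.load('w18.npz')); C=cam('wrist',st); p,M=pose(st)
g=lambda x,y:(x/5+240-.4,y/5+130-.4)
def fit(pts,z):
    Q=np.array([plane(C,g(*q),z) for q in pts]); A=np.c_[2*Q[:,:2],np.ones(len(Q))]; s=np.linalg.lstsq(A,(Q[:,:2]**2).sum(1),rcond=None)[0]; return s[:2],np.sqrt(s[2]+s[0]**2+s[1]**2)
S=np.array([plane(C,g(*q),.036) for q in [(328,98),(601,184),(588,450),(338,525),(173,323)]]).mean(0)
T=fit([(330,420),(485,420),(407,346),(407,494),(352,367),(462,475)],.0955)
print('hub',S,'top',T)
print('top-hub in tool xy (mm)',(M.T@(np.r_[T[0],.0]-np.r_[S[:2],0]))*1e3)
for z in(.0955,.0975): print('col',fit([(320,340),(491,340),(407,255),(345,285),(468,285)],z-.045))
A=cam('scene');B=cam('side')
print(two(A,(606/5.7+320-.4-70+0,138/5.7+175-.4),B,(200/5.7+280-.4,124/5.7+155-.4)))
E
```

```text
hub [0.63370903 0.09736534 0.036     ] top (array([0.63414932, 0.0978796 ]), np.float64(0.01253295833405011))
top-hub in tool xy (mm) [ 0.62781505  0.25329254 -0.00131377]
col (array([0.63391754, 0.09789237]), np.float64(0.0161715519303379))
col (array([0.63410721, 0.09846731]), np.float64(0.016043055102096384))
(array([0.63099511, 0.09525771, 0.09561686]), np.float64(0.0005690807739167467))
```

The released cone's top is within 0.7 mm of the hub axis, so it leans less than 1°. Two views put the top at 95.6 mm height, so the small end is about 19 mm below the hub's top face, the same depth as when pressed home. The gripper is well clear, so I'm handing in.

```bash
python3 - <<'E'
from rig import manip
print(manip.sign_off()); print(manip.get_state()['clock'])
E
```

```text
the job is handed in; nothing more can be done
None
the job is handed in; nothing more can be done
```

I put the big cone in the marked green hub, pressed it home, rocked it both ways and left it upright and released in its cup. I handed in at about 24 s of the 61 s allowed.

- **Press:** I pressed it twice at about 15–16 N, each time for at least 0.5 s. The cone stopped with its small end about 19–20 mm below the hub's top face.
- **Rocking:** With the jaws open, one finger pushed the handle about 8° towards the mark, then the other pushed it about 8° away. The arm read at most about 11 N during this, so I put the cup load at roughly 14 N, well under 35 N.
- **Finish:** I squared the handle with the jaws, pressed gently at about 15 N, let go and raised the tool 100 mm.

**Last checks:**
- The handle top was 0.7 mm from the hub axis, so the cone leans less than 1°.
- The top stood at 95.6 mm from two views, which matches the pressed depth.
- The force reading was about zero. Only the cone was ever handled, but I did not re-measure the bystanders.

**Disagreements:**
- The fixed cameras and the wrist camera differed by 2–3 mm on absolute positions, so I used wrist-relative positions and contact forces.
- My automatic lean reading from the side view became unreliable after the first rock, giving −6° for a cone that the other checks showed upright. I judged the away-from-mark tilt mainly from how far the handle top and the finger had moved. They gave 8–9°, and the image-angle reading 7°.

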